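# Set the casting flasks over their wax trees

### The arm

A 7-joint arm with a two-finger parallel gripper is mounted at the origin on a cart in front of the work surface, level with it; the furniture and walls round the work are solid. World frame = base frame: x ahead of the robot, y to its left, z up, the work surface at z = 0. Lengths are in m, angles in rad, forces in N, time in s.
With the tool pointing down it reaches from about 0.425 to 0.925 m from the base axis. Payload 6.8 kg.
Tool frame: the origin (TCP) lies at the very end of the fingers, on their centre line; the grasp point (between the pads) lies grasp_offset behind it (grasp_offset is the distance from the TCP to the grasp point, in m); z points along the fingers, y is the direction in which the jaws open and shut (so a half turn about z gives the same grasp; the last joint's range is limited). The gripper opens to 85 mm and grips with 20 to 120 N. Pads are 22 mm wide; open, the fingers measure 114 mm over their backs; the gripper's body (76 mm by 85 mm) begins 54 mm behind the grasp point. The pads swing forward as they close: fully open they stand 13 mm farther back than shut.
Start: joints at [-1.254, 0.477, 0.022, 1.555, -0.011, 1.109, -0.083], TCP at [0.278, 0.615, 0.231] pointing down, gripper open.
Joint ranges: [-2.96, 2.96], [-0.34, 2.1], [-1.41, 1.46], [0.24, 2.44], [-1.37, 4.51], [0.17, 1.92], [-2.96, 2.96]. Speed limits (rad/s): [2.39, 2.39, 3.14, 3.14, 3.14, 3.14, 3.14].

### API

Orientations are given as a unit quaternion [w, x, y, z].
In Python, from station import * gives the robot as it stands.
- The arm moves only by the shell command python3 -m handwheel 'ROWS' [FORCE]. ROWS is JSON, one flat list of numbers, 7 for each row, row after row: the shift along the world's x, y, z in cm, then the turn, a rotation vector about the world's x, y, z in degrees, then the opening, from 0 (shut) to 1 (fully open). In form: [tx, ty, tz, ax, ay, az, fingers, tx, ty, tz, ax, ay, az, fingers, ...]. A call has 1 to 8 rows; each row is the pose to reach, as a shift and turn from the pose measured when the call began; what a row does not reach only later rows make up. A row lasts 1/12 s, in which the tool goes at most 41.7 mm and 7.16 degrees, less where a joint would pass 70% of its speed; a pose out of reach is approached as far as the arm can. A call with a gripper value outside its range is refused whole. The fingers move at their own pace and stop on an object; FORCE is the grip in N (left out, the last holds). Time passes only in rows, so rows that repeat a pose let the fingers close. It gives the time, the measured TCP pose, the force and the opening at its end, in the units of the state.
- get_obs(): the state, without advancing time (a new reading comes with each control period).
- read_camera(name): name is "side" or "top" or "wrist"; returns the picture (420x560x3 uint8, red, green, blue); there is no depth.
- camera_info(name): a dict with "fx", "fy", "cx", "cy" (pixels), "R" (3x3) and "t" (3): a world point X has camera coordinates R X + t; the wrist camera has in their place "mount" (4x4, takes a point from camera to tool coordinates, whose origin is the TCP and whose axes are the flange's). Camera axes: x right, y down, z forward; pixel columns grow to the right and rows downward; lengths in m; the calibration is good to about 2 mm. A picture is of the moment at which its call begins: read the wrist's pose just before it. camera_info takes no time and is no camera call.
- hand_in(): hands the job in, once; it reports no verdict.
The state is a dict: "t": time; "q": joint angles; "joint_vel": joint speeds; "joint_torque": joint torques, N m; "eef_pos": TCP position; "tool_rot": TCP orientation; "contact_force": force on the tool from outside, world axes, zero at the start; "torque": the same for the moment, N m; "gripper_width": opening from 0.0 (shut) to 1.0 (fully open).
Only numpy, scipy, OpenCV 4.12 (cv2) and the standard library are available. Lean on these libraries where they do the work, as an engineer would, in place of code of your own. Each camera call takes 0.05 s, during which the arm holds its last target. There are 200 camera calls.

### The job

Get the casting ready for investment: lower each of the four steel flasks over the wax tree it belongs to, so that it stands flat and upright in the dish of a rubber base of its own size; of the two flasks of equal width the tall one goes over the tall tree and the short one over the short tree. Lower them gently, do not drop them or knock the trees, leave the bases standing where they are, and do not disturb the aluminium cup or the dropper bottle.

Things in the scene. Friction and masses are not known exactly. Their poses are not given: they have to be found in the camera images.
- flask_wide: Casting flask, the widest: a plain bright steel tube open at both ends, outer diameter 62 mm, wall 3 mm (inner diameter 56 mm), 58 mm high, standing upright and loose on the bench. Origin: centre of its lower end; z axis up along the tube (top rim at z = +58 mm). Round, so its yaw does not matter.
- flask_tall: Casting flask, the tall one of the two 50 mm: a plain bright steel tube open at both ends, outer diameter 50 mm, wall 3 mm (inner diameter 44 mm), 78 mm high, standing upright and loose on the bench. Origin: centre of its lower end; z axis up along the tube (top rim at z = +78 mm). Round, so its yaw does not matter.
- flask_short: Casting flask, the short one of the two 50 mm: a plain bright steel tube open at both ends, outer diameter 50 mm, wall 3 mm (inner diameter 44 mm), 50 mm high, standing upright and loose on the bench. Origin: centre of its lower end; z axis up along the tube (top rim at z = +50 mm). Round, so its yaw does not matter.
- flask_narrow: Casting flask, the narrowest: a plain bright steel tube open at both ends, outer diameter 38 mm, wall 3 mm (inner diameter 32 mm), 60 mm high, standing upright and loose on the bench. Origin: centre of its lower end; z axis up along the tube (top rim at z = +60 mm). Round, so its yaw does not matter.
- base_wide: Round black rubber sprue base for flask_wide, loose, 84 mm over its flared lip, 14 mm high. Dish: flat floor at z = +6 mm, 70 mm in diameter (4 mm clear round the flask), flaring to 76 mm at the mouth. A green wax tree rises from its middle, within 18 mm of the axis, tip at z = +48 mm. Origin: centre of the underside; z axis up through the tree.
- base_tall: Round black rubber sprue base for flask_tall, loose, 72 mm over its flared lip, 14 mm high. Dish: flat floor at z = +6 mm, 58 mm in diameter (4 mm clear round the flask), flaring to 64 mm at the mouth. A green wax tree (the tall tree) rises from its middle, within 13 mm of the axis, tip at z = +66 mm. Origin: centre of the underside; z axis up through the tree.
- base_short: Round black rubber sprue base for flask_short, loose, 72 mm over its flared lip, 14 mm high. Dish: flat floor at z = +6 mm, 58 mm in diameter (4 mm clear round the flask), flaring to 64 mm at the mouth. A green wax tree (the short tree) rises from its middle, within 13 mm of the axis, tip at z = +40 mm. Origin: centre of the underside; z axis up through the tree.
- base_narrow: Round black rubber sprue base for flask_narrow, loose, 60 mm over its flared lip, 14 mm high. Dish: flat floor at z = +6 mm, 46 mm in diameter (4 mm clear round the flask), flaring to 52 mm at the mouth. A green wax tree rises from its middle, within 8 mm of the axis, tip at z = +52 mm. Origin: centre of the underside; z axis up through the tree.
- alu_cup: Bystander: spun aluminium cup upside down, closed on top, 57 mm in diameter, 48 mm high, loose; not a flask. Origin: centre of its underside. It stands left of the front of the fixed polishing motor, which fills x 0.45 to 0.62, y -0.21 to 0.01, 187 mm high; its spindle runs on at x 0.53, height 117 mm, from y -0.35 to 0.15, with 130 mm felt wheels at y -0.26 and 0.06.
- dropper_bottle: Bystander: square clear plastic dropper bottle, 30 x 30 mm, 86 mm high with its nozzle, loose, by the motor's right wheel. Origin: centre of its underside. Above the bench's right edge (y below -0.41) a wall shelf hangs at height 0.62 m.

How it is judged:
At the end, for the whole second after the job is handed in: Each flask stands on the dish floor of the base of its own name: axes within 7 mm, its lower end 3 to 9 mm above the base's underside (floor at 6 mm), upright within 0.06 rad; each base stands flat (0.05 rad) within 30 mm of where it began; flasks and bases are at rest and released (horizontal distance between flask_wide and base_wide below 0.007 m and z of flask_wide in the frame of base_wide between 0.003 and 0.009 m and angle between each of flask_wide, flask_tall, flask_short, flask_narrow's own z axis and vertical below 0.06 rad and angle between each of base_wide, base_tall, base_short, base_narrow's own z axis and vertical below 0.05 rad and distance of each of base_wide, base_tall, base_short, base_narrow from where it was at the start of the episode below 0.03 m and linear speed of each of flask_wide, base_wide, flask_tall, base_tall, flask_short, base_short, flask_narrow, base_narrow below 0.02 m/s and horizontal distance between flask_tall and base_tall below 0.007 m and z of flask_tall in the frame of base_tall between 0.003 and 0.009 m and horizontal distance between flask_short and base_short below 0.007 m and z of flask_short in the frame of base_short between 0.003 and 0.009 m and horizontal distance between flask_narrow and base_narrow below 0.007 m and z of flask_narrow in the frame of base_narrow between 0.003 and 0.009 m); the robot touches nothing.
It fails at once if a wax tree is knocked: its base tips by more than 0.2 rad or is shoved more than 40 mm (angle between any of base_wide, base_tall, base_short, base_narrow's own z axis and vertical above 0.2 rad or distance of any of base_wide, base_tall, base_short, base_narrow from where it was at the start of the episode above 0.04 m).
It fails at once if a flask is dropped onto its base instead of being lowered (faster than 0.6 m/s with its lower end within 30 mm of its base's origin) ((distance between flask_wide and base_wide below 0.03 m and linear speed of flask_wide above 0.6 m/s) or (distance between flask_tall and base_tall below 0.03 m and linear speed of flask_tall above 0.6 m/s) or (distance between flask_short and base_short below 0.03 m and linear speed of flask_short above 0.6 m/s) or (distance between flask_narrow and base_narrow below 0.03 m and linear speed of flask_narrow above 0.6 m/s)).
It fails at once if the cup or the dropper bottle is knocked over or shoved more than 30 mm (distance of any of alu_cup, dropper_bottle from where it was at the start of the episode above 0.03 m or angle between any of alu_cup, dropper_bottle's own z axis and vertical above 0.3 rad).
It also fails if it takes over 115 s, if anything falls off the work surface, if the arm or the gripper's body presses on something with over 40 N, if the wrist force passes 120 N, or if a joint passes its speed limit or range.

## Working session

There is one attempt and no reset: what is moved stays moved. The work goes in short steps, Python scripts to look and compute and a shell command to move; the robot and the scene stay as the last step left them, time stands still between calls to the robot, and variables do not carry over. Pictures are saved under pics/ and viewed, on a budget of 14 in all, crops included, one or two more only if the job needs it, and the job is handed in when it is done.

```bash
ls; mkdir -p pics
python3 - <<'E'
from station import *
import cv2,numpy as np
np.set_printoptions(precision=4,suppress=True)
o=get_obs();print(o)
import station;print([k for k in dir(station) if k[0]!='_'])
for n in("top","side","wrist"):
    cv2.imwrite(f"pics/{n}0.png",read_camera(n)[:,:,::-1]);print(n,camera_info(n))
E
```

```text
pics
{'t': 0.0, 'q': array([-1.2541,  0.4778,  0.0223,  1.5565, -0.0115,  1.1093, -0.0831]), 'joint_vel': array([ 0.0002,  0.0002, -0.0002,  0.0017, -0.0009, -0.0008, -0.0013]), 'joint_torque': array([ -0.    , -59.6442,   1.6078, -28.1193,   0.0124,   0.0095,
         0.    ]), 'eef_pos': array([0.2779, 0.6145, 0.2303]), 'tool_rot': array([-0.0001,  0.2108,  0.9775, -0.0009]), 'contact_force': array([-0.7932, -0.0444, -0.1421]), 'torque': array([ 0.0136, -0.0125,  0.0044]), 'gripper_width': 0.9989735307182612}
['PlanningError', 'camera_info', 'get_obs', 'grasp_offset', 'hand_in', 'read_camera']
top {'fx': 467.4464757243539, 'fy': 467.4464757243539, 'cx': 279.2307050462909, 'cy': 208.45954601333406, 'R': array([[ 0.0174, -0.9995,  0.0276],
       [-0.9957, -0.0198, -0.0909],
       [ 0.0914, -0.0258, -0.9955]]), 't': array([0.0145, 0.5097, 1.1508])}
side {'fx': 402.1959343296133, 'fy': 402.1959343296133, 'cx': 276.16219975616673, 'cy': 212.29074901249905, 'R': array([[ 0.755 , -0.6557,  0.003 ],
       [-0.5285, -0.6111, -0.5893],
       [ 0.3882,  0.4433, -0.8079]]), 't': array([-0.346 ,  0.3055,  0.8125])}
wrist {'fx': 346.19315147318866, 'fy': 346.19315147318866, 'cx': 277.46992353702274, 'cy': 210.0072657274638, 'mount': array([[-0.0009, -0.9463, -0.3232,  0.0828],
       [ 1.    , -0.0009, -0.    , -0.0013],
       [-0.0003, -0.3232,  0.9463, -0.1419],
       [ 0.    ,  0.    ,  0.    ,  1.    ]])}
```

View pics/top0.png

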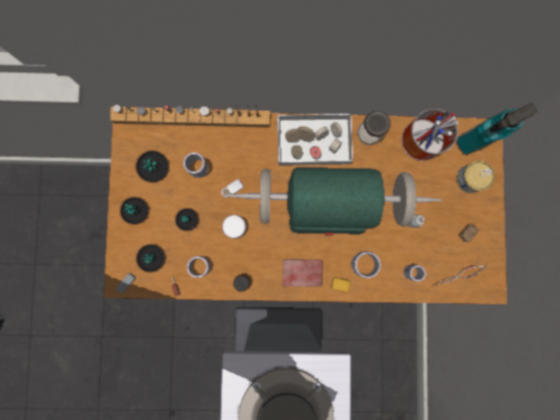

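View pics/side0.png

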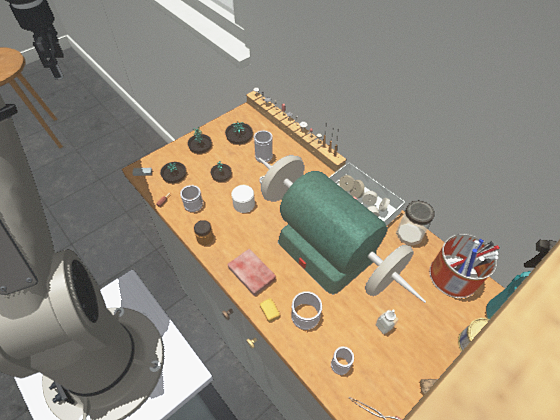

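```bash
python3 -c "
from station import *
print(grasp_offset)"
```

```text
0.0187
```

The top view shows flasks at about (195,163), (198,267), (367,265) and (417,272). The dark bases are at (152,166), (134,210), (151,258) and (187,219), the cup at (234,226), and the bottle at about (418,221). The side view shows the flask near (263,145) is the tall one.

```bash
cat > h.py <<'E'
from station import *
import cv2,numpy as np
from scipy.spatial.transform import Rotation as Ro
np.set_printoptions(precision=4,suppress=True)
def cam(n,o=None):
    c=camera_info(n);K=[c[k] for k in("fx","fy","cx","cy")]
    if n!="wrist": return K,c["R"],c["t"]
    o=o or get_obs();w,x,y,z=o["tool_rot"]
    T=np.eye(4);T[:3,:3]=Ro.from_quat([x,y,z,w]).as_matrix();T[:3,3]=o["eef_pos"]
    M=np.linalg.inv(T@c["mount"]);return K,M[:3,:3],M[:3,3]
def ray(C,uv,z):
    (fx,fy,cx,cy),R,t=C;d=R.T@np.array([(uv[0]-cx)/fx,(uv[1]-cy)/fy,1]);o=-R.T@t
    return o+d*(z-o[2])/d[2]
def proj(C,X):
    (fx,fy,cx,cy),R,t=C;p=R@np.array(X)+t;return np.array([fx*p[0]/p[2]+cx,fy*p[1]/p[2]+cy])
def shot(n,f=None):
    o=get_obs();im=read_camera(n)[:,:,::-1].copy();
    if f: cv2.imwrite(f,im)
    return im,cam(n,o)
def circ(P):
    "least-squares circle through 2-D points (median-trimmed)"
    P=np.asarray(P)
    for _ in range(6):
        A=np.c_[2*P,np.ones(len(P))];s=np.linalg.lstsq(A,(P**2).sum(1),rcond=None)[0]
        r=np.sqrt(s[2]+s[0]**2+s[1]**2);e=abs(np.hypot(*(P-s[:2]).T)-r)
        P=P[e<=max(.002,np.percentile(e,92))]
    return s[:2],r
E
python3 - <<'E'
from h import *
im=cv2.imread("pics/top0.png");C=cam("top");S=cam("side")
hsv=cv2.cvtColor(im,cv2.COLOR_BGR2HSV)
m=((hsv[:,:,2]<60)).astype(np.uint8)
for nm,u in dict(b1=(152,166),b2=(134,210),b3=(151,258),b4=(187,219)).items():
    k=np.zeros_like(m);cv2.circle(k,u,24,1,-1)
    cs=cv2.findContours(m&k,0,cv2.CHAIN_APPROX_NONE)[0];c=max(cs,key=cv2.contourArea)[:,0]
    P=np.array([ray(C,p,.014)[:2] for p in c]);print(nm,*circ(P),proj(S,[*circ(P)[0],.05]))
for nm,u,h in(("tall",(194,163),.078),("short",(198,267),.05),("wide",(367,264),.058),("narrow",(417,272),.06),("cup",(234,226),.048),("bottle",(418,221),.08)):
    p=ray(C,u,h);print(nm,p,proj(S,p))
big=cv2.resize(im[130:300,100:260],None,fx=4.7,fy=3.5,interpolation=2)
s=cv2.imread("pics/side0.png");b2=cv2.resize(s[95:265,130:330],None,fx=4,fy=3.5,interpolation=2)
cv2.imwrite("pics/sidecrop.png",b2)
E
```

```text
b1 [0.6118 0.3484] 0.037030638000555366 [237.294  122.3842]
b2 [0.4988 0.388 ] 0.03136386387194275 [197.0813 132.8552]
b3 [0.3806 0.3428] 0.031117722242972264 [169.8391 161.774 ]
b4 [0.4788 0.256 ] 0.024843672634968672 [218.9949 162.1912]
tall [0.6099 0.2321 0.078 ] [262.2841 136.7224]
short [0.3611 0.2184 0.05  ] [189.8907 193.0532]
wide [ 0.3753 -0.1901  0.058 ] [306.372  304.2414]
narrow [ 0.3582 -0.3114  0.06  ] [343.8254 354.8178]
cup [0.4619 0.1344 0.048 ] [242.2646 192.817 ]
bottle [ 0.4805 -0.3085  0.08  ] [386.7232 309.5509]
```

View pics/sidecrop.png

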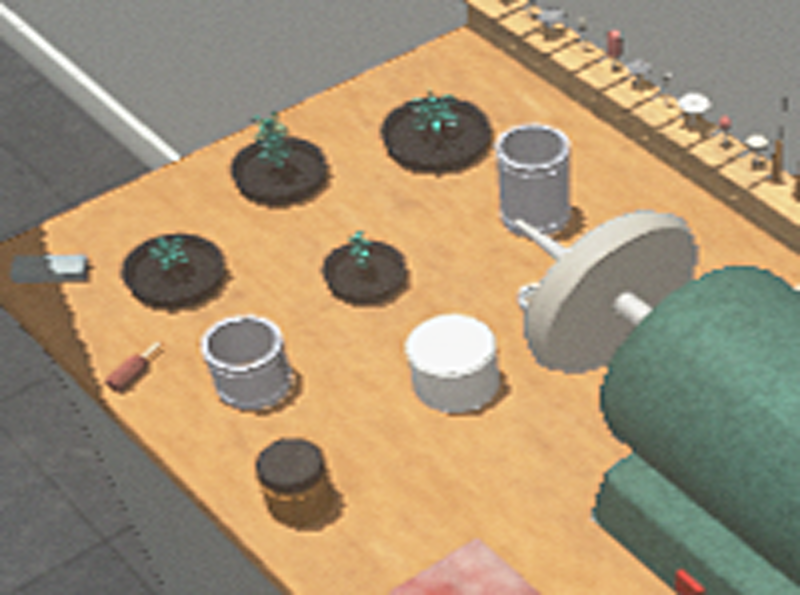

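Sizes and tree heights identify the bases: b1 is wide, b2 tall, b3 short and b4 narrow. I'll start with the short flask and hover above it.

```bash
python3 -m handwheel '[1,-5,0,0,0,0,1, 2,-10,0,0,0,0,1, 3,-14,0,0,0,0,1, 4,-18,0,0,0,0,1, 5,-22,0,0,0,0,1, 6,-26,0,0,0,0,1, 7,-30,0,0,0,0,1, 8,-34,0,0,0,0,1]'
python3 -m handwheel '[0.3,-2,0,0,0,0,1, 0.5,-5,0,0,0,0,1,0.5,-5,0,0,0,0,1,0.5,-5,0,0,0,0,1]'
python3 - <<'E'
from h import *
im,C=shot("wrist","pics/w1.png");o=get_obs();print(o["q"],o["eef_pos"],o["tool_rot"])
for n,p in dict(short=(.361,.218,.05),b3=(.381,.343,.014),b4=(.479,.256,.014),b2=(.499,.388,.014)).items():print(n,proj(C,p))
E
```

```text
t: 0.82
eef_pos: [0.354, 0.2884, 0.2304]
tool_rot: [-0.0, 0.211, 0.978, -0.001]
contact_force: [0.7, 1.3, 0.5]
gripper_width: 0.996
t: 1.15
eef_pos: [0.3591, 0.2369, 0.2305]
tool_rot: [-0.0, 0.212, 0.977, -0.001]
contact_force: [0.3, 0.8, 0.5]
gripper_width: 1.002
[-0.8793  0.0652  0.1556  2.1157 -0.0121  0.9622  0.4281] [0.359  0.2384 0.2306] [-0.0001  0.2112  0.9774 -0.0004]
short [262.0953 192.7042]
b3 [381.0912 151.7077]
b4 [337.2104 260.633 ]
b2 [454.024  231.1468]
```

View pics/w1.png

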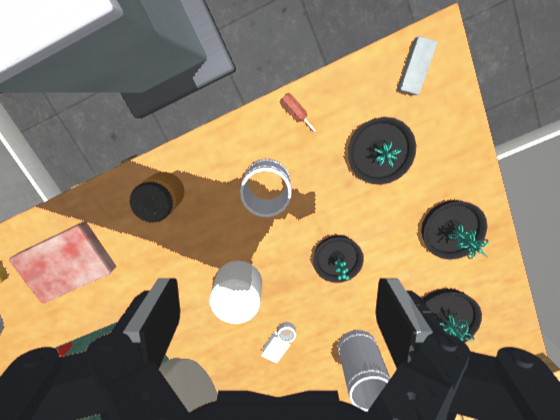

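The wrist view shows the short flask rim at (267,188), base_short at (382,150), base_narrow at (338,258), base_tall at (455,230) and the tall flask at (365,370). Predictions agree to a few pixels.

```bash
cat >> h.py <<'E'
from scipy.optimize import least_squares
def fitr(P,r):
    f=lambda s:np.hypot(*(P-s).T)-r
    s=least_squares(f,P.mean(0),loss="soft_l1",f_scale=.0007);return s.x,np.sqrt(np.median(s.fun**2))
def base(im,C,xy,r):
    "centre of base lip (z=.014) from dark/green mask near guess"
    h=cv2.cvtColor(im,cv2.COLOR_BGR2HSV);u=proj(C,[*xy,.014]);R=np.linalg.norm(proj(C,[xy[0]+r,xy[1],.014])-u)
    m=((h[:,:,2]<75)&(h[:,:,1]<140)).astype(np.uint8);k=np.zeros_like(m);cv2.circle(k,tuple(int(v) for v in u),int(R*1.25+4),1,-1)
    c=cv2.convexHull(max(cv2.findContours(m&k,0,1)[0],key=cv2.contourArea))[:,0]
    c=cv2.findContours(cv2.fillPoly(m*0,[c],1),0,1)[0][0][:,0]
    P=np.array([ray(C,p,.014)[:2] for p in c]);return (*fitr(P,r),circ(P)[1])
def flask(im,C,xy,r,H,smax=55):
    "rim centre at height H: steel mask, outline on the side away from the camera's foot"
    h=cv2.cvtColor(im,cv2.COLOR_BGR2HSV);u=proj(C,[*xy,H]);R=np.linalg.norm(proj(C,[xy[0]+r,xy[1],H])-u)
    m=((h[:,:,1]<smax)&(h[:,:,2]>60)).astype(np.uint8);k=np.zeros_like(m);cv2.circle(k,tuple(int(v) for v in u),int(R*1.4+5),1,-1)
    c=max(cv2.findContours(m&k,0,1)[0],key=cv2.contourArea)[:,0]
    P=np.array([ray(C,p,H)[:2] for p in c]);foot=(-C[1].T@C[2])[:2];xy=np.array(xy)
    for _ in range(3):
        d=xy-foot;Q=P[(P-xy)@d>-.2*r*np.linalg.norm(d)];xy,e=fitr(Q,r)
    return xy,e,circ(Q)[1]
E
python3 - <<'E'
from h import *
o=get_obs();im=cv2.imread("pics/w1.png");C=cam("wrist",o)
for n,p,r in(("short",(.381,.343),.036),("narrow",(.479,.256),.03),("tall",(.499,.388),.036)):print(n,*base(im,C,p,r))
print("fshort",*flask(im,C,(.361,.221),.025,.05))
print("eef",o["eef_pos"])
E
```

```text
short [0.3811 0.3443] 0.0018468993445182303 0.03396277435475529
narrow [0.4767 0.2591] 0.0012985715942029719 0.028525007504758247
tall [0.4961 0.3891] 0.0009205423405906011 0.035221918980170866
fshort [0.3614 0.223 ] 0.0002988793142846141 0.024452144916588717
eef [0.359  0.2384 0.2306]
```

```bash
python3 -m handwheel '[0.2,-1.5,-3,0,0,0,1, 0.2,-1.5,-7,0,0,0,1, 0.2,-1.5,-11,0,0,0,1, 0.2,-1.5,-14,0,0,0,1, 0.2,-1.5,-16,0,0,0,1, 0.2,-1.5,-17,0,0,0,1,0.2,-1.5,-17,0,0,0,1]'
python3 - <<'E'
from h import *
im,C=shot("wrist","pics/w2.png");o=get_obs();print(o["eef_pos"],o["tool_rot"],flask(im,C,(.361,.222),.025,.05))
E
```

```text
t: 1.78
eef_pos: [0.3595, 0.2239, 0.0582]
tool_rot: [-0.002, 0.21, 0.978, -0.002]
contact_force: [0.6, 0.4, 0.0]
gripper_width: 1.003
[0.3602 0.2242 0.0595] [-0.001   0.2102  0.9777 -0.0013] (array([0.3607, 0.2212]), np.float64(0.00036125761509098187), np.float64(0.024207395613856816))
```

```bash
python3 -m handwheel '[0.1,-0.2,-2,0,0,0,1, 0.1,-0.2,-3.5,0,0,0,1, 0.1,-0.2,-3.8,0,0,0,1, 0.1,-0.2,-3.8,0,0,0,0.3, 0.1,-0.2,-3.8,0,0,0,0.3, 0.1,-0.2,-3.8,0,0,0,0.3,0.1,-0.2,-3.8,0,0,0,0.3,0.1,-0.2,-3.8,0,0,0,0.3]' 40
python3 -m handwheel '[0,0,0,0,0,0,0.3,0,0,0,0,0,0,0.3,0,0,0,0,0,0,0.3,0,0,2,0,0,0,0.3,0,0,5,0,0,0,0.3,0,0,9,0,0,0,0.3,0,0,12,0,0,0,0.3,0,0,12,0,0,0,0.3]'
python3 - <<'E'
from h import *
im,C=shot("wrist","pics/w3.png");print(get_obs()["eef_pos"],get_obs()["tool_rot"])
for n,p,r in(("short",(.381,.343),.036),("narrow",(.479,.256),.03)):print(n,*base(im,C,p,r))
E
```

```text
t: 2.5
eef_pos: [0.3618, 0.2229, 0.0229]
tool_rot: [-0.0, 0.21, 0.978, -0.0]
contact_force: [-2.1, -1.2, 8.2]
gripper_width: 0.579
t: 3.17
eef_pos: [0.3647, 0.2249, 0.148]
tool_rot: [0.002, 0.21, 0.978, 0.004]
contact_force: [0.6, 0.9, -1.9]
gripper_width: 0.578
[0.3635 0.2243 0.1456] [0.0014 0.2102 0.9776 0.0024]
short [0.3805 0.3424] 0.001544759202806563 0.03435536213123687
narrow [0.4817 0.2556] 0.005472829882623067 0.036706518711121634
```

View pics/w3.png

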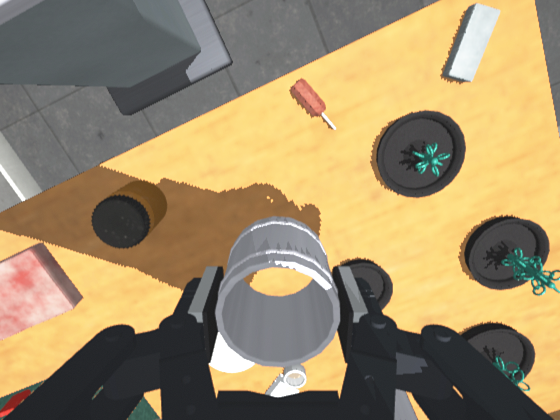

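The flask is held: its rim is centred near (278,310) and level, and base_short is at (421,153).

Run:
```python
from h import *
o=get_obs();C=cam("wrist",o);print(o["eef_pos"]);e=o["eef_pos"]
for uv in((278,310),(217,310),(339,310),(278,253),(278,367)):print(ray(C,uv,e[2]+.027)-e)
```

```text
[0.3635 0.2243 0.1456]
[-0.0028 -0.0002  0.027 ]
[-0.0127 -0.0217  0.027 ]
[0.007  0.0214 0.027 ]
[-0.0251  0.0099  0.027 ]
[ 0.0225 -0.0116  0.027 ]
```

```bash
python3 -m handwheel '[0.5,3,0,0,0,0,0.3,1,6,0,0,0,0,0.3,1.5,9,0,0,0,0,0.3,1.9,11,0,0,0,0,0.3,1.9,12,-1,0,0,0,0.3,1.9,12,-3,0,0,0,0.3,1.9,12,-5,0,0,0,0.3,1.9,12,-5,0,0,0,0.3]'
python3 -m handwheel '[0,0,0,0,0,0,0.3]'
python3 - <<'E'
from h import *
im,C=shot("wrist","pics/w4.png");o=get_obs();print(o["eef_pos"],o["tool_rot"])
print(*base(im,C,(.381,.343),.036))
E
```

```text
t: 3.88
eef_pos: [0.3796, 0.3407, 0.0906]
tool_rot: [-0.001, 0.21, 0.978, -0.002]
contact_force: [-1.0, -0.6, -2.0]
gripper_width: 0.578
t: 3.97
eef_pos: [0.3789, 0.3392, 0.0892]
tool_rot: [-0.001, 0.211, 0.978, -0.003]
contact_force: [1.2, 0.5, -2.2]
gripper_width: 0.582
[0.3784 0.3386 0.089 ] [-0.0018  0.2106  0.9776 -0.0041]
[0.3813 0.3433] 0.0014162652263806919 0.03443807382328804
```

View pics/w4.png

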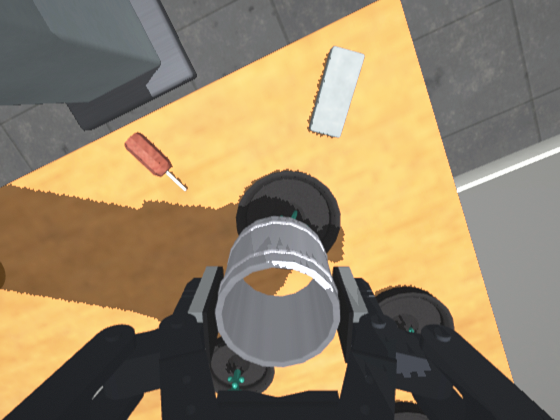

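The base stays at (.381,.343), seen at (289,215). The tool is about 5 mm short, so I'll correct that, settle and then lower.

```bash
python3 -m handwheel '[0.4,0.5,0,0,0,0,0.3,0.4,0.5,0,0,0,0,0.3,0.4,0.5,0,0,0,0,0.3,0.4,0.5,0,0,0,0,0.3,0.4,0.5,0,0,0,0,0.3,0.4,0.5,0,0,0,0,0.3]'
```

```text
t: 4.52
eef_pos: [0.3825, 0.3437, 0.0894]
tool_rot: [-0.002, 0.211, 0.978, -0.004]
contact_force: [-0.5, -0.0, -1.9]
gripper_width: 0.578
```

```bash
python3 -m handwheel '[0,0,-1.2,0,0,0,0.3,0,0,-2.4,0,0,0,0.3,0,0,-3.6,0,0,0,0.3,0,0,-4.6,0,0,0,0.3,0,0,-5.3,0,0,0,0.3,0,0,-5.7,0,0,0,0.3,0,0,-5.9,0,0,0,0.3,0,0,-5.9,0,0,0,0.3]'
```

```text
t: 5.18
eef_pos: [0.3824, 0.3437, 0.0302]
tool_rot: [-0.002, 0.211, 0.978, -0.004]
contact_force: [-0.5, -0.6, -1.3]
gripper_width: 0.576
```

```bash
python3 -m handwheel '[0,0,-0.15,0,0,0,0.3,0,0,-0.15,0,0,0,0.3,0,0,-0.15,0,0,0,0.62,0,0,-0.15,0,0,0,0.66,0,0,-0.15,0,0,0,0.7,0,0,-0.15,0,0,0,0.75,0,0,-0.15,0,0,0,0.85,0,0,-0.15,0,0,0,0.9]'
python3 -m handwheel '[0,0,2,0,0,0,0.9,0,0,5,0,0,0,0.95,0,0,9,0,0,0,1,0,0,13,0,0,0,1,3,-2,15,0,0,0,1,6,-5,17,0,0,0,1,9,-7,18,0,0,0,1,11,-9,18,0,0,0,1]'
python3 -m handwheel '[3,-0.5,0,0,0,0,1,6,-1,0,0,0,0,1,9,-1.6,0,0,0,0,1,10,-1.6,2,0,0,0,1,10,-1.6,2,0,0,0,1,10,-1.6,2,0,0,0,1]'
python3 - <<'E'
from h import *
im,C=shot("wrist","pics/w5.png");o=get_obs();print(o["eef_pos"],o["tool_rot"])
for n,p,r in(("wide",(.612,.348),.042),("narrow",(.477,.258),.03),("tall",(.497,.389),.036)):
  try: print(n,proj(C,[*p,.014]),*base(im,C,p,r))
  except Exception as e: print(n,e)
print(proj(C,(.61,.232,.078)),flask(im,C,(.61,.232),.025,.078))
E
```

```text
t: 5.85
eef_pos: [0.3825, 0.3438, 0.0287]
tool_rot: [-0.002, 0.211, 0.978, -0.004]
contact_force: [-0.2, -0.4, 0.7]
gripper_width: 0.9
t: 6.52
eef_pos: [0.4966, 0.2525, 0.2122]
tool_rot: [0.001, 0.211, 0.977, -0.002]
contact_force: [0.6, 0.3, 0.2]
gripper_width: 0.998
t: 7.02
eef_pos: [0.5972, 0.2364, 0.2326]
tool_rot: [0.001, 0.212, 0.977, -0.001]
contact_force: [-0.3, 0.6, 0.2]
gripper_width: 1.0
[0.5959 0.2367 0.2318] [ 0.0005  0.2112  0.9774 -0.0017]
wide [383.6257 142.2782] [0.6132 0.3484] 0.0018933594479625324 0.04004698019149176
narrow [247.5117  51.4593] [0.4802 0.2567] 0.0017777840742759302 0.02819732320160357
tall [385.5707   8.26  ] [0.4983 0.3889] 0.0013696881986804983 0.034248438904162515
[280.6994 204.1971] (array([0.6102, 0.234 ]), np.float64(0.00034263702808002894), np.float64(0.02436749510654393))
```

View pics/w5.png

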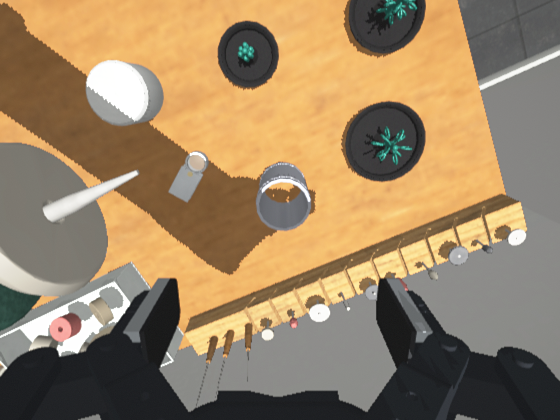

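The tall flask's rim is at (283,205), giving (.610,.234). Base_wide is at (385,141), base_narrow at (248,54) and base_tall at (385,10), all consistent with the earlier estimates. Next, grasp the tall flask.

```bash
python3 -m handwheel '[1.5,-0.3,-3,0,0,0,1,1.5,-0.3,-7,0,0,0,1,1.5,-0.3,-10,0,0,0,1,1.5,-0.3,-13,0,0,0,1,1.5,-0.3,-15,0,0,0,1,1.5,-0.3,-17,0,0,0,1,1.5,-0.3,-18.5,0,0,0,1,1.5,-0.3,-18.5,0,0,0,1]'
python3 -m handwheel '[0,0,0,0,0,0,0.3,0,0,0,0,0,0,0.3,0,0,0,0,0,0,0.3,0,0,0,0,0,0,0.3,0,0,0,0,0,0,0.3,0,0,0,0,0,0,0.3,0,0,0,0,0,0,0.3,0,0,0,0,0,0,0.3]' 40
python3 -m handwheel '[0,0,2,0,0,0,0.3,0,0,5,0,0,0,0.3,0,0,8,0,0,0,0.3,0,0,11,0,0,0,0.3,0,0,11,0,0,0,0.3,0,0,11,0,0,0,0.3]'
python3 - <<'E'
from h import *
im,C=shot("wrist","pics/w6.png");o=get_obs();e=o["eef_pos"];print(e,o["tool_rot"])
H=e[2]+.078-.047
x,er,r=flask(im,C,e[:2],.025,H);print(x-e[:2],er,r,proj(C,[*x,H]),x)
E
```

```text
t: 7.73
eef_pos: [0.6066, 0.2335, 0.0428]
tool_rot: [-0.003, 0.21, 0.978, -0.004]
contact_force: [-0.8, -0.7, -0.5]
gripper_width: 1.003
t: 8.4
eef_pos: [0.6074, 0.2347, 0.0442]
tool_rot: [-0.002, 0.21, 0.978, -0.003]
contact_force: [-1.0, 3.0, 6.8]
gripper_width: 0.586
t: 8.9
eef_pos: [0.6083, 0.2344, 0.1559]
tool_rot: [-0.001, 0.21, 0.978, -0.002]
contact_force: [0.3, -0.1, -3.8]
gripper_width: 0.583
[0.6069 0.2342 0.1539] [-0.0022  0.2103  0.9776 -0.0029]
[ 0.0133 -0.0053] 0.0005202957713545224 0.025371724501393723 [280.3034 346.4573] [0.6202 0.2289]
```

```bash
python3 -m handwheel '[-1.9,2.6,0,0,0,0,0.3,-3.8,5.2,0,0,0,0,0.3,-5.7,7.8,0,0,0,0,0.3,-7.6,10.4,0,0,0,0,0.3,-9.5,13,0,0,0,0,0.3,-11.1,15.6,0,0,0,0,0.3,-11.1,15.6,0,0,0,0,0.3,-11.1,15.6,0,0,0,0,0.3]'
python3 -m handwheel '[0,0,-1,0,0,0,0.3,0,0,-1.5,0,0,0,0.3,0,0,-1.5,0,0,0,0.3,0,0,-1.5,0,0,0,0.3,0,0,-1.5,0,0,0,0.3]'
python3 - <<'E'
from h import *
im,C=shot("wrist","pics/w7.png");o=get_obs();e=o["eef_pos"];print(e,o["tool_rot"],proj(C,[.4975,.389,.014]))
E
```

```text
t: 9.62
eef_pos: [0.4928, 0.3918, 0.1515]
tool_rot: [-0.004, 0.208, 0.978, -0.004]
contact_force: [0.4, -0.9, -3.0]
gripper_width: 0.578
t: 10.03
eef_pos: [0.4933, 0.3909, 0.1362]
tool_rot: [-0.004, 0.209, 0.978, -0.005]
contact_force: [0.3, 0.0, -2.4]
gripper_width: 0.582
[0.4934 0.3912 0.1366] [-0.0036  0.2084  0.978  -0.0043] [280.7528 207.5311]
```

View pics/w7.png

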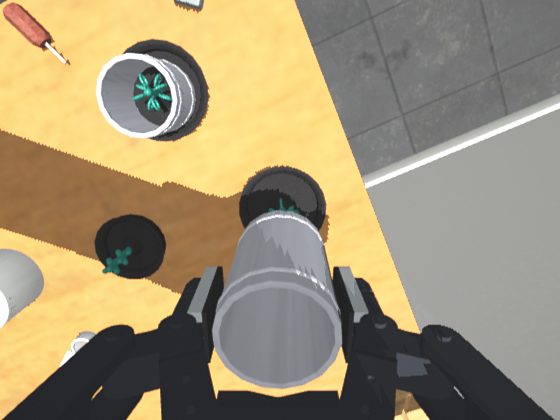

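The short flask stands in its base over its tree at (150,93). The tall flask's rim is centred at (278,325), and base_tall is at (283,205).

```bash
cat >> h.py <<'E'
def off(uv,dz):
    o=get_obs();C=cam("wrist",o);e=o["eef_pos"];q=o["tool_rot"];Rm=Ro.from_quat([*q[1:],q[0]])
    c=ray(C,uv,e[2]+dz)
    G=Ro.from_quat([.2108,.9775,0,0])
    print("eef",e,"rim-tcp",(c-e)[:2],"foot centre",(c-Rm.apply([0,0,-1])*0)[:2],"turn deg",np.degrees((G*Rm.inv()).as_rotvec()))
E
python3 - <<'E'
from h import *
off((278,325),.034)
im=cv2.imread("pics/w7.png");print(base(im,cam("wrist"),(.4975,.389),.036))
E
```

```text
eef [0.4934 0.3912 0.1366] rim-tcp [-0.0009 -0.0005] foot centre [0.4925 0.3907] turn deg [ 0.3927 -0.5089 -0.285 ]
(array([0.5011, 0.389 ]), np.float64(0.0019047780005728987), np.float64(0.034134291125557006))
```

```bash
python3 -m handwheel '[0.45,-0.2,0,0.4,-0.5,-0.3,0.3,0.45,-0.2,0,0.4,-0.5,-0.3,0.3,0.45,-0.2,0,0.4,-0.5,-0.3,0.3,0.45,-0.2,0,0.4,-0.5,-0.3,0.3,0.45,-0.2,0,0.4,-0.5,-0.3,0.3]'
python3 -m handwheel '[0,0,-1.5,0,0,0,0.3,0,0,-3,0,0,0,0.3,0,0,-4.5,0,0,0,0.3,0,0,-6,0,0,0,0.3,0,0,-7.2,0,0,0,0.3,0,0,-8,0,0,0,0.3,0,0,-8.4,0,0,0,0.3,0,0,-8.4,0,0,0,0.3]'
```

```text
t: 10.5
eef_pos: [0.4978, 0.3893, 0.1367]
tool_rot: [-0.0, 0.211, 0.978, 0.0]
contact_force: [0.8, 0.1, -2.7]
gripper_width: 0.583
t: 11.17
eef_pos: [0.4974, 0.3894, 0.0521]
tool_rot: [-0.001, 0.211, 0.978, -0.0]
contact_force: [-0.3, -0.1, -3.5]
gripper_width: 0.586
```

```bash
python3 -m handwheel '[0,0,-0.2,0,0,0,0.3,0,0,-0.2,0,0,0,0.3,0,0,-0.2,0,0,0,0.62,0,0,-0.2,0,0,0,0.66,0,0,-0.2,0,0,0,0.7,0,0,-0.2,0,0,0,0.75,0,0,-0.2,0,0,0,0.82,0,0,-0.2,0,0,0,0.85]'
python3 -m handwheel '[0,0,3,0,0,0,0.85,0,0,7,0,0,0,0.9,0,0,11,0,0,0,1,0,0,15,0,0,0,1,0,-2,18,0,0,0,1,0,-5,20,0,0,0,1,0,-9,20,0,0,0,1,0,-13,20,0,0,0,1]'
python3 -m handwheel '[0,-4,0,0,0,0,1,0,-8,0,0,0,0,1,-1,-12,0,0,0,0,1,-2,-16,0,0,0,0,1,-3,-20,0,0,0,0,1,-4,-24,0,0,0,0,1,-4,-28,0,0,0,0,1,-4,-32,0,0,0,0,1]'
python3 -m handwheel '[-2,-3,0,0,0,0,1,-4,-6,0,0,0,0,1,-6,-9,0,0,0,0,1,-7.5,-11,0,0,0,0,1,-8,-12,0,0,0,0,1,-8,-12,0,0,0,0,1]'
python3 - <<'E'
from h import *
im,C=shot("wrist","pics/w8.png");o=get_obs();print(o["eef_pos"],o["tool_rot"],o["q"])
for p,r,H in(((.375,-.19),.031,.058),((.358,-.311),.019,.06)):
  print(proj(C,[*p,H]),flask(im,C,p,r,H))
E
```

```text
t: 11.83
eef_pos: [0.4976, 0.3894, 0.0502]
tool_rot: [-0.0, 0.211, 0.978, -0.0]
contact_force: [0.7, 0.1, -0.2]
gripper_width: 0.849
t: 12.5
eef_pos: [0.4981, 0.2591, 0.2521]
tool_rot: [0.001, 0.21, 0.978, 0.001]
contact_force: [0.7, 0.1, -0.7]
gripper_width: 1.0
t: 13.17
eef_pos: [0.4571, -0.0628, 0.2525]
tool_rot: [0.001, 0.21, 0.978, 0.002]
contact_force: [1.2, -0.2, 0.3]
gripper_width: 1.0
t: 13.67
eef_pos: [0.3754, -0.1851, 0.2527]
tool_rot: [0.001, 0.212, 0.977, 0.002]
contact_force: [-0.7, 0.9, 0.3]
gripper_width: 1.0
[ 0.3766 -0.1834  0.2527] [0.0016 0.2112 0.9774 0.0024] [-0.2819 -0.0103  0.5987  2.1343  0.0009  1.0132  1.4614]
[273.1612 180.7952] (array([ 0.3737, -0.1913]), np.float64(0.00040488584273919853), np.float64(0.030198809330001217))
[158.9113 214.5514] (array([ 0.3559, -0.3121]), np.float64(0.0003332101186059812), np.float64(0.018300106910525023))
```

View pics/w8.png

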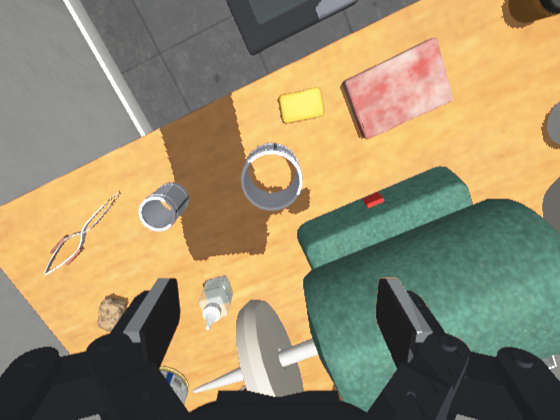

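The wide flask's rim is at (271,178), giving (.374,-.191), and the narrow one is at (163,207), giving (.356,-.312). The bottle is at (215,300). I'll descend on the wide flask; the motor leaves enough clearance.

```bash
python3 -m handwheel '[-0.3,-0.8,-4,0,0,0,1,-0.3,-0.8,-8,0,0,0,1,-0.3,-0.8,-12,0,0,0,1,-0.3,-0.8,-15,0,0,0,1,-0.3,-0.8,-16.5,0,0,0,1,-0.3,-0.8,-16.5,0,0,0,1,-0.3,-0.8,-16.5,0,0,0,1]'
python3 - <<'E'
from h import *
im,C=shot("wrist","pics/w9.png");o=get_obs();off((1,1),.034)
print(flask(im,C,(.374,-.191),.031,.058))
E
```

```text
t: 14.3
eef_pos: [0.3739, -0.1906, 0.0873]
tool_rot: [0.001, 0.211, 0.978, 0.002]
contact_force: [-0.6, 0.8, -0.9]
gripper_width: 1.004
eef [ 0.3746 -0.1911  0.0882] rim-tcp [-0.1283 -0.0259] foot centre [ 0.2463 -0.217 ] turn deg [-0.2217  0.2493 -0.0164]
(array([ 0.373 , -0.1915]), np.float64(0.00032705474275021183), np.float64(0.03018525221244666))
```

```bash
python3 -m handwheel '[-0.1,0,-2,-0.2,0.2,0,1,-0.1,0,-4,-0.2,0.2,0,1,-0.1,0,-5.5,-0.2,0.2,0,1,-0.1,0,-6.1,-0.2,0.2,0,1,-0.1,0,-6.1,-0.2,0.2,0,0.5,-0.1,0,-6.1,-0.2,0.2,0,0.5,-0.1,0,-6.1,-0.2,0.2,0,0.5,-0.1,0,-6.1,-0.2,0.2,0,0.5]' 40
python3 -m handwheel '[0,0,0,0,0,0,0.4,0,0,0,0,0,0,0.4,0,0,2,0,0,0,0.4,0,0,5,0,0,0,0.4,0,0,9,0,0,0,0.4,0,0,13,0,0,0,0.4,0,0,17,0,0,0,0.4,0,0,21,0,0,0,0.4]'
python3 -m handwheel '[0,0,3,0,0,0,0.4,0,0,4,0,0,0,0.4,0,0,4,0,0,0,0.4]'
```

```text
t: 15.02
eef_pos: [0.3747, -0.1911, 0.0287]
tool_rot: [0.002, 0.21, 0.978, 0.001]
contact_force: [-1.6, 0.8, 4.6]
gripper_width: 0.725
t: 15.68
eef_pos: [0.3736, -0.1914, 0.2406]
tool_rot: [0.001, 0.211, 0.977, 0.0]
contact_force: [1.5, 1.5, -3.0]
gripper_width: 0.72
t: 15.93
eef_pos: [0.375, -0.192, 0.2836]
tool_rot: [0.005, 0.211, 0.977, 0.002]
contact_force: [0.5, 0.9, -3.1]
gripper_width: 0.716
```

```bash
python3 -m handwheel '[2,3,0,0,0,0,0.4,4,6.5,0,0,0,0,0.4,6,10,0,0,0,0,0.4,8,13,0,0,0,0,0.4,9.5,17,0,0,0,0,0.4,10,21,0,0,0,0,0.4,10.5,25,0,0,0,0,0.4,11,29,0,0,0,0,0.4]'
python3 -m handwheel '[1,4,0,0,0,0,0.4,3,7,0,0,0,0,0.4,5,10.5,0,0,0,0,0.4,7,14,0,0,0,0,0.4,9,17.5,0,0,0,0,0.4,11,21,0,0,0,0,0.4,12.7,25,0,0,0,0,0.4,12.7,25,0,0,0,0,0.4]'
python3 -m handwheel '[0,0,-3,0,0,0,0.4,0,0,-7,0,0,0,0.4,0,0,-11,0,0,0,0.4,0,0,-14.5,0,0,0,0.4,0,0,-16,0,0,0,0.4,0,0,-16,0,0,0,0.4,0,0,-16,0,0,0,0.4]'
python3 - <<'E'
from h import *
im,C=shot("wrist","pics/w10.png");off((278,325),.030)
print(base(im,C,(.613,.348),.042),proj(C,[.613,.348,.014]))
E
```

```text
t: 16.6
eef_pos: [0.4839, 0.0994, 0.2816]
tool_rot: [0.003, 0.211, 0.977, 0.001]
contact_force: [1.0, 0.3, -3.4]
gripper_width: 0.718
t: 17.27
eef_pos: [0.6098, 0.3585, 0.2768]
tool_rot: [0.001, 0.207, 0.978, 0.001]
contact_force: [-0.9, 2.3, -3.7]
gripper_width: 0.718
t: 17.85
eef_pos: [0.6086, 0.3574, 0.1145]
tool_rot: [0.0, 0.207, 0.978, -0.001]
contact_force: [-0.4, 0.2, -2.5]
gripper_width: 0.717
eef [0.61   0.3582 0.1167] rim-tcp [ 0.0015 -0.002 ] foot centre [0.6114 0.3561] turn deg [-0.0367  0.1769 -0.3902]
(array([0.6139, 0.3486]), np.float64(0.0012266787228321122), np.float64(0.040184002567943106)) [270.407  219.9167]
```

View pics/w10.png

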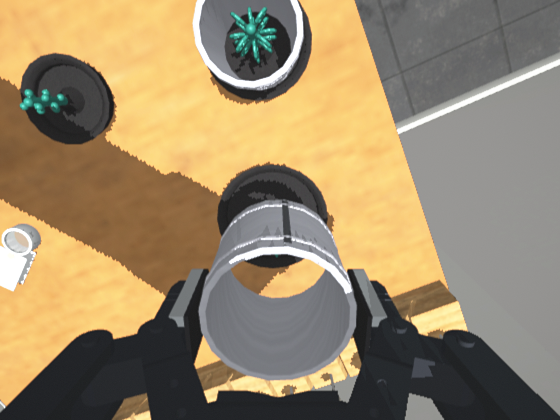

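The tall flask stands over its tree at (250,40). The wide flask's rim is centred at about (278,312), and its base is at (273,217).

Run:
```python
from h import *
off((278,312),.030)
```

```text
eef [0.61   0.3582 0.1167] rim-tcp [-0.0039  0.0004] foot centre [0.606  0.3585] turn deg [-0.0367  0.1769 -0.3902]
```

```bash
python3 -m handwheel '[0.55,-0.95,0,0,0.2,-0.4,0.4,0.55,-0.95,0,0,0.2,-0.4,0.4,0.55,-0.95,0,0,0.2,-0.4,0.4,0.55,-0.95,0,0,0.2,-0.4,0.4,0.55,-0.95,0,0,0.2,-0.4,0.4,0.55,-0.95,0,0,0.2,-0.4,0.4]'
python3 -m handwheel '[0,0,-1.5,0,0,0,0.4,0,0,-3,0,0,0,0.4,0,0,-4.5,0,0,0,0.4,0,0,-6,0,0,0,0.4,0,0,-7,0,0,0,0.4,0,0,-7.5,0,0,0,0.4,0,0,-7.9,0,0,0,0.4,0,0,-7.9,0,0,0,0.4]'
```

```text
t: 18.4
eef_pos: [0.6153, 0.3491, 0.117]
tool_rot: [-0.0, 0.211, 0.978, 0.001]
contact_force: [-0.2, 0.6, -3.0]
gripper_width: 0.713
t: 19.07
eef_pos: [0.6151, 0.3488, 0.037]
tool_rot: [-0.001, 0.211, 0.978, 0.0]
contact_force: [0.0, -0.1, -3.3]
gripper_width: 0.718
```

```bash
python3 -m handwheel '[0,0,-0.2,0,0,0,0.4,0,0,-0.25,0,0,0,0.4,0,0,-0.25,0,0,0,0.75,0,0,-0.25,0,0,0,0.8,0,0,-0.25,0,0,0,0.85,0,0,-0.25,0,0,0,0.9,0,0,-0.25,0,0,0,0.97,0,0,-0.25,0,0,0,0.97]'
python3 -m handwheel '[0,0,2,0,0,0,1,0,0,6,0,0,0,1,0,0,10,0,0,0,1,0,0,14,0,0,0,1,0,0,18,0,0,0,1,0,-1,22,0,0,0,1,-2,-4,22,0,0,0,1,-4,-7,22,0,0,0,1]'
python3 -m handwheel '[-1.5,-3.5,0,0,0,0,1,-3,-7,0,0,0,0,1,-5,-10.5,0,0,0,0,1,-7,-14,0,0,0,0,1,-9,-17.5,0,0,0,0,1,-10,-21,0,0,0,0,1,-10.5,-25,0,0,0,0,1,-11,-29,0,0,0,0,1]'
python3 -m handwheel '[-1,-4,0,0,0,0,1,-2,-7,0,0,0,0,1,-4,-10,0,0,0,0,1,-6,-13,0,0,0,0,1,-8,-16,0,0,0,0,1,-9,-20,0,0,0,0,1,-10,-24,0,0,0,0,1,-10.3,-27,0,0,0,0,1]'
python3 -m handwheel '[0,-1,-3,0,0,0,1,0,-1,-5,0,0,0,1,0,-1,-5,0,0,0,1,0,-1,-5,0,0,0,1]'
python3 - <<'E'
from h import *
im,C=shot("wrist","pics/w11.png");off((1,1),.030)
print(flask(im,C,(.356,-.312),.019,.06),get_obs()["q"])
E
```

```text
t: 19.73
eef_pos: [0.6152, 0.349, 0.0348]
tool_rot: [-0.0, 0.211, 0.978, 0.0]
contact_force: [-0.1, -0.6, -0.1]
gripper_width: 0.971
t: 20.4
eef_pos: [0.5768, 0.2799, 0.2581]
tool_rot: [0.002, 0.21, 0.978, 0.003]
contact_force: [1.2, -1.5, -0.1]
gripper_width: 0.998
t: 21.07
eef_pos: [0.4659, -0.0115, 0.2585]
tool_rot: [0.003, 0.209, 0.978, 0.003]
contact_force: [0.6, -0.2, 0.5]
gripper_width: 1.002
t: 21.73
eef_pos: [0.3606, -0.2846, 0.2591]
tool_rot: [0.003, 0.211, 0.978, 0.004]
contact_force: [0.3, -0.6, 0.1]
gripper_width: 1.0
t: 22.07
eef_pos: [0.3599, -0.2943, 0.2088]
tool_rot: [0.002, 0.211, 0.977, 0.004]
contact_force: [0.8, 0.3, -0.3]
gripper_width: 0.996
eef [ 0.3608 -0.2944  0.2097] rim-tcp [-0.1301 -0.0279] foot centre [ 0.2307 -0.3223] turn deg [-0.3142  0.4607 -0.0217]
(array([ 0.3554, -0.3126]), np.float64(0.0003009165047439195), np.float64(0.018345443397627482)) [-0.126   0.1801  0.777   2.1016 -0.1709  0.9148  1.8937]
```

```bash
python3 -m handwheel '[-0.5,-1.8,-3,-0.3,0.4,0,1,-0.5,-1.8,-6,-0.3,0.4,0,1,-0.5,-1.8,-9,-0.3,0.4,0,1,-0.5,-1.8,-12,-0.3,0.4,0,1,-0.5,-1.8,-13,-0.3,0.4,0,1,-0.5,-1.8,-13,-0.3,0.4,0,1,-0.5,-1.8,-13,-0.3,0.4,0,1]'
python3 - <<'E'
from h import *
im,C=shot("wrist","pics/w12.png");off((1,1),.030)
print(flask(im,C,(.356,-.312),.019,.06))
E
```

```text
t: 22.7
eef_pos: [0.3568, -0.3127, 0.0809]
tool_rot: [0.001, 0.21, 0.978, 0.0]
contact_force: [0.6, -0.7, 0.6]
gripper_width: 0.997
eef [ 0.3571 -0.3131  0.0814] rim-tcp [-0.1303 -0.0282] foot centre [ 0.2268 -0.3412] turn deg [ 0.0492  0.2071 -0.0496]
(array([ 0.3549, -0.3128]), np.float64(0.00040277732681478357), np.float64(0.018297267799283222))
```

```bash
python3 -m handwheel '[-0.2,0,-2,0,0.2,0,1,-0.2,0,-4,0,0.2,0,1,-0.2,0,-5.1,0,0.2,0,1,-0.2,0,-5.1,0,0.2,0,1,-0.2,0,-5.1,0,0.2,0,0.2,-0.2,0,-5.1,0,0.2,0,0.2,-0.2,0,-5.1,0,0.2,0,0.2,-0.2,0,-5.1,0,0.2,0,0.2]' 40
python3 -m handwheel '[0,0,0,0,0,0,0.2,0,0,0,0,0,0,0.2,0,0,0,0,0,0,0.2,0,0,0,0,0,0,0.2,0,0,0,0,0,0,0.2,0,0,0,0,0,0,0.2]'
python3 -m handwheel '[0,0,2,0,0,0,0.2,0,0,5,0,0,0,0.2,0,0,9,0,0,0,0.2,0,0,13,0,0,0,0.2,0,0,17,0,0,0,0.2,0,0,21,0,0,0,0.2,0,0,24,0,0,0,0.2,0,0,24,0,0,0,0.2]'
```

```text
t: 23.42
eef_pos: [0.3558, -0.3133, 0.0313]
tool_rot: [0.001, 0.21, 0.978, -0.0]
contact_force: [1.3, 2.4, 1.9]
gripper_width: 0.452
t: 23.92
eef_pos: [0.3559, -0.3133, 0.0314]
tool_rot: [0.001, 0.21, 0.978, -0.0]
contact_force: [0.3, 2.1, 4.0]
gripper_width: 0.422
t: 24.58
eef_pos: [0.3581, -0.3156, 0.2767]
tool_rot: [0.006, 0.211, 0.978, -0.001]
contact_force: [1.8, -0.2, -1.0]
gripper_width: 0.425
```

```bash
python3 -m handwheel '[1,4,0,0,0,0,0.2,2,8,0,0,0,0,0.2,3,12,0,0,0,0,0.2,5,15,0,0,0,0,0.2,7,18,0,0,0,0,0.2,9,21,0,0,0,0,0.2,10,25,0,0,0,0,0.2,11,29,0,0,0,0,0.2]'
python3 -m handwheel '[0.5,4,0,0,0,0,0.2,1,8,0,0,0,0,0.2,1,12,0,0,0,0,0.2,1,16,0,0,0,0,0.2,1,20,0,0,0,0,0.2,1,24,0,0,0,0,0.2,1,27,0,0,0,0,0.2,1,27,0,0,0,0,0.2]'
python3 -m handwheel '[0,0,-3,0,0,0,0.2,0,0,-7,0,0,0,0.2,0,0,-11,0,0,0,0.2,0,0,-14,0,0,0,0.2,0,0,-15,0,0,0,0.2,0,0,-15,0,0,0,0.2,0,0,-15,0,0,0,0.2]'
python3 - <<'E'
from h import *
im,C=shot("wrist","pics/w13.png");off((278,312),.029)
print(base(im,C,(.479,.257),.03),proj(C,[.479,.257,.014]))
E
```

```text
t: 25.25
eef_pos: [0.468, -0.0243, 0.2756]
tool_rot: [0.005, 0.211, 0.977, -0.001]
contact_force: [0.7, 0.0, -1.2]
gripper_width: 0.422
t: 25.92
eef_pos: [0.4758, 0.2535, 0.2738]
tool_rot: [0.004, 0.206, 0.978, -0.001]
contact_force: [-1.2, 0.3, -1.2]
gripper_width: 0.422
t: 26.5
eef_pos: [0.4761, 0.2532, 0.124]
tool_rot: [0.004, 0.207, 0.978, -0.001]
contact_force: [-0.2, -0.1, -1.4]
gripper_width: 0.427
eef [0.4769 0.2538 0.1251] rim-tcp [-0.0035  0.0002] foot centre [0.4734 0.254 ] turn deg [ 0.1341  0.5245 -0.4918]
(array([0.479 , 0.2569]), np.float64(0.0016412020699862172), np.float64(0.028465726758861276)) [285.3833 206.279 ]
```

View pics/w13.png

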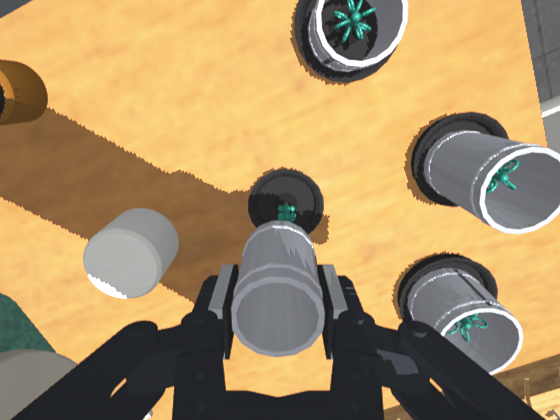

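The three others stand in their dishes over their trees. The narrow flask's rim is at (278,314) and its base at (286,205).

```bash
python3 -m handwheel '[0.4,0.3,0,0.1,0.5,-0.5,0.2,0.4,0.3,0,0.1,0.5,-0.5,0.2,0.4,0.3,0,0.1,0.5,-0.5,0.2,0.4,0.3,0,0.1,0.5,-0.5,0.2,0.4,0.3,0,0.1,0.5,-0.5,0.2,0.4,0.3,0,0.1,0.5,-0.5,0.2]'
python3 -m handwheel '[0,0,-1.5,0,0,0,0.2,0,0,-3,0,0,0,0.2,0,0,-4.5,0,0,0,0.2,0,0,-6,0,0,0,0.2,0,0,-7.2,0,0,0,0.2,0,0,-8.1,0,0,0,0.2,0,0,-8.5,0,0,0,0.2,0,0,-8.5,0,0,0,0.2]'
```

```text
t: 27.05
eef_pos: [0.4808, 0.2568, 0.1253]
tool_rot: [0.0, 0.211, 0.978, -0.0]
contact_force: [-0.9, 0.5, -1.7]
gripper_width: 0.422
t: 27.72
eef_pos: [0.4804, 0.2565, 0.0396]
tool_rot: [-0.0, 0.211, 0.978, -0.001]
contact_force: [1.0, 0.1, -1.5]
gripper_width: 0.422
```

```bash
python3 -m handwheel '[0,0,-0.2,0,0,0,0.2,0,0,-0.22,0,0,0,0.2,0,0,-0.22,0,0,0,0.46,0,0,-0.22,0,0,0,0.5,0,0,-0.22,0,0,0,0.56,0,0,-0.22,0,0,0,0.64,0,0,-0.22,0,0,0,0.72,0,0,-0.22,0,0,0,0.8]'
python3 -m handwheel '[0,0,2,0,0,0,0.85,0,0,6,0,0,0,0.9,0,0,10,0,0,0,1,0,0,14,0,0,0,1,0,0,18,0,0,0,1,0,2,22,0,0,0,1,0,5,25,0,0,0,1,0,5,25,0,0,0,1]'
python3 -m handwheel '[0,0,0,0,0,0,1,0,0,0,0,0,0,1,0,0,0,0,0,0,1]'
python3 - <<'E'
from h import *
im,C=shot("wrist","pics/w14.png");shot("side","pics/s14.png");off((278,312),.029)
for n,p,r,H,b in(("short",(.381,.343),.025,.056,.036),("tall",(.498,.389),.025,.084,.036),("wide",(.613,.348),.031,.064,.042),("narrow",(.479,.257),.019,.066,.030)):
  try:print(n,flask(im,C,p,r,H)[:2],base(im,C,p,b))
  except Exception as e:print(n,e)
E
```

```text
t: 28.38
eef_pos: [0.4805, 0.2566, 0.0375]
tool_rot: [-0.0, 0.211, 0.978, -0.001]
contact_force: [0.6, -0.7, -0.5]
gripper_width: 0.803
t: 29.05
eef_pos: [0.4819, 0.3134, 0.2942]
tool_rot: [0.003, 0.208, 0.978, 0.005]
contact_force: [-0.0, 1.0, 0.4]
gripper_width: 1.001
t: 29.3
eef_pos: [0.4816, 0.3125, 0.2931]
tool_rot: [0.002, 0.209, 0.978, 0.004]
contact_force: [-0.2, -0.5, -1.5]
gripper_width: 1.0
eef [0.4815 0.3119 0.2927] rim-tcp [-0.0033 -0.0001] foot centre [0.4782 0.3118] turn deg [-0.3722  0.3085 -0.1922]
short (array([0.3833, 0.3423]), np.float64(0.00024273127128331823)) (array([0.3822, 0.3435]), np.float64(0.0019806576694914152), np.float64(0.03388354995283873))
tall (array([0.5014, 0.3878]), np.float64(0.00026622319415423355)) (array([0.5013, 0.3889]), np.float64(0.0014776448685252866), np.float64(0.03386664587240018))
wide (array([0.6138, 0.3474]), np.float64(0.0004875288076213215)) (array([0.6111, 0.3484]), np.float64(0.002524128889633652), np.float64(0.03952210505139678))
narrow (array([0.4803, 0.257 ]), np.float64(0.0003229032612408998)) (array([0.4802, 0.2565]), np.float64(0.0017028823426458797), np.float64(0.028408630279422954))
```

View pics/w14.png

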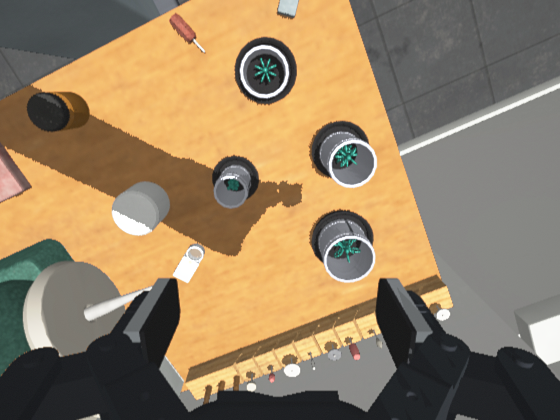

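View pics/s14.png

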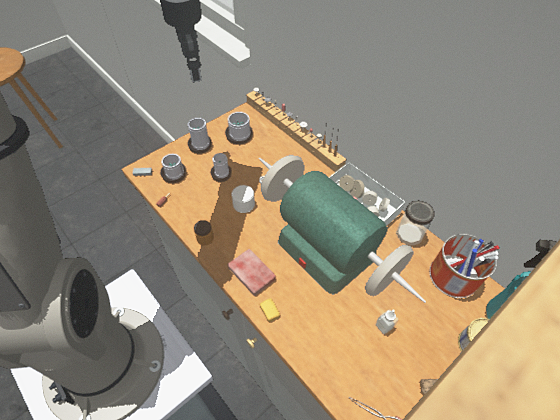

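Both views show all four flasks upright in their dishes: short (265,70), narrow (234,180), tall (348,158) and wide (345,250) in the wrist picture. The cup and bottle have not moved, and the arm is clear.

```bash
python3 -c "
from station import *
print(hand_in())"
```

```text
the job is handed in; nothing more can be done
None
```

All four flasks are lowered over their own wax trees and released, and I handed the job in at about 29 s of robot time. I placed them in the order short, tall, wide, narrow.

- **Fit:** In the last wrist picture the flask rim centres lay about 2 mm (short), 1 mm (tall), 3 mm (wide) and 1 mm (narrow) from their base centres. The limit is 7 mm.
- **Seating and bystanders:** All flasks look upright in their dishes. The bases, the cup and the bottle look unmoved, and the gripper was open and about 0.2 m above the flasks.
- **Not measured:** I judged the seating height from the tool height at release and the pictures, and did not measure it separately.
- **Disagreements:** Base position estimates from different views differed by up to about 5 mm (base_tall, partly hidden in one view). The fitted base lips came out about 2 mm smaller in radius than stated. The hand-in gave no verdict.

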